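Lay the turned blank in the carving cradle

TASK

The stout wooden blank standing on the carver's bench is too wide to grip: slide it across the bench to the open mouth of the carving cradle, tip it over so that it lies on its side between the two sloping rails, and push it fully home against the headboard. Then swing the gate fully shut behind it, and leave the jar, the mug and the tin standing where they are.

Things in the scene. Friction and masses are not known exactly. Their poses are not given: they have to be found in the camera images.
- blank: turned solid dark-wood cylinder, 100 mm diameter, 110 mm long, about 0.55 kg, at first standing upright on one end. Origin at the centre of its lower end face; z along its axis, up at the start (x and y are arbitrary, it is round).
- blank_center (a point): the middle of the blank, on its axis, 55 mm from each end.
- cradle: light-wood cradle fixed to the bench. Origin at bench level in the middle of its open mouth, where the rails begin; x runs level to the headboard, y to the left of x, z up. Two sloping rails (x 0 to 155 mm, 20 to 43 mm either side of the middle, tops rising from z 14 mm inside to 33 mm outside) form a V. Upright against the rail ends the blank's axis is near x -46 mm.
- seat (a point): where the middle of the blank is when it lies home in the cradle: cradle x 100, y 0, z 62 mm. The blank then reaches from cradle x 45 to 155 mm, its underside 12 mm and its top 112 mm above the bench. Axes as the cradle's.
- headboard (a point): middle of the headboard's inner face, cradle x 155, y 0, z 42 mm: an upright board 130 mm wide, 85 mm high, 18 mm thick at the closed end of the cradle.
- gate_post (a point): axis of the gate's hinge, a steel post 18 mm in diameter and 82 mm high, at cradle x 35, y -75 mm; this point is at z 60 mm.
- gate (a joint): angle of the gate (rad): 0 shut, square across the mouth right behind a blank that is home (3 mm of play); it grows as the gate swings outward, away from the headboard, about the upright post; pi/2 points to the cradle's -x, at most 2.4. Stays where it is left (stiff hinge).
- gate_end (a point): middle of the free end of the gate, 106 mm from the axis of its post. The gate is a level wooden board 14 mm thick and 38 mm high (z 41 to 79 mm). Shut, it reaches across the mouth to cradle y 31 mm, its faces at cradle x 28 and 42 mm.
- jar: bystander: glass jar with a brass lid, 68 mm diameter, 100 mm high, standing; origin at the centre of its underside.
- mug: bystander: handleless terracotta cup, 68 mm diameter, 85 mm high, standing; origin at the centre of its underside.
- tin: bystander: plain steel tin, 70 mm diameter, 100 mm high, standing; origin at the centre of its underside.
Not all that is in view belongs to the job. What is shaped like the blank but blue or red is not meant.

How it is judged (in metres and radians):
On the way, in this order (a step that is already met when the one before it is completed fails the run):
1. the blank lies on its side in the cradle's rails (angle between the z axis of blank and the x axis of cradle, either way round below 0.1 rad and y of blank_center in the frame of cradle between -0.008 and 0.008 m and z of blank_center in the frame of cradle between 0.055 and 0.069 m), for 0.2 s.
2. the gate is shut behind the blank (all of step 1 and value of joint gate below 0.08 rad), for 0.2 s.
At the end, for the whole second after the job is handed in: The blank lies at rest on the two rails, its axis along the cradle within 0.1 rad, centred within 8 mm and at its proper height within 7 mm, pushed home to within 6 mm of the headboard; the gate is shut (joint below 0.08 rad); jar, mug and tin stand within 20 mm of where they were (all of step 2 and x of blank_center in the frame of cradle between 0.094 and 0.106 m and linear speed of blank below 0.02 m/s and distance of each of jar, mug, tin from where it was at the start of the episode below 0.02 m and angle between each of jar, mug, tin's own z axis and vertical below 0.3 rad); the robot touches nothing.
It fails at once if a bystander (jar, mug or tin) was shifted by more than 20 mm or tipped (distance of any of jar, mug, tin from where it was at the start of the episode above 0.02 m or angle between any of jar, mug, tin's own z axis and vertical above 0.3 rad).
It also fails if it takes over 72 s, if anything falls off the work surface, if the arm or the gripper's body presses on something with over 40 N, if the wrist force passes 120 N, or if a joint passes its speed limit or range.

ROBOT

A 6-joint arm with a two-finger parallel gripper is mounted at the origin on the work surface. World frame = base frame: x ahead of the robot, y to its left, z up, the work surface at z = 0. Lengths are in mm, angles in rad, forces in N, time in s.
With the tool pointing down it reaches from about 350 to 975 mm from the base axis. Payload 7.1 kg.
Tool frame: the origin (TCP) lies at the very end of the fingers, on their centre line; the grasp point (between the pads) lies 19 mm behind it (ctrl.tcp_to_grasp is the distance from the TCP to the grasp point, in mm); z points along the fingers, x is the direction in which the jaws open and shut, and the axes are right-handed (so a half turn about z gives the same grasp; the last joint's range is limited). The gripper opens to 88 mm and grips with 3 to 60 N. Pads are 20 mm wide; open, the fingers measure 115 mm over their backs; the gripper's body (75 mm by 178 mm) begins 61 mm behind the grasp point.
Start: joints at [1.095, 0.423, 1.63, -0, 1.089, -0.019], TCP at [275.641, 560.916, 222.675] pointing down, gripper open.
Joint ranges: [-3, 3], [-0.9, 2.11], [0.09, 2.58], [-1.31, 4.45], [0.11, 2.69], [-2.54, 2.54]. Speed limits (rad/s): [2.39, 2.39, 3.01, 3.14, 3.14, 3.14].

INTERFACE

Orientations are given as a rotation vector (axis times angle).
In Python, from workcell import get_obs, viewer, ctrl, masks_of gives the robot as it stands. The module is installed in compiled form; this text tells all that it offers.
- The arm moves only by the shell command python3 -m inch 'ROWS'. ROWS is JSON, a list of rows, each an object of numbers: "tx", "ty", "tz": the shift along the tool's x, y, z in cm; "ax", "ay", "az": the turn, a rotation vector about the tool's x, y, z in degrees; "jaw": the opening, from 0 (shut) to 1 (fully open). In form: [{"tx": .., "ty": .., "tz": .., "ax": .., "ay": .., "az": .., "jaw": ..}, ...]. A call has 1 to 12 rows; each row shifts and turns the commanded pose from where the row before left it, along the tool's axes as they then stand; what a row does not reach is not made up. A row lasts 1/8 s, in which the tool goes at most 62.5 mm and 10.7 degrees, less where a joint would pass 70% of its speed; a pose out of reach is approached as far as the arm can. A call is refused whole if a number of a shift passes 6.25 or a number of a turn 10.7, either way. A call with a gripper value outside its range is refused whole. The fingers move at their own pace and stop on an object; the grip force is fixed at half the most. Time passes only in rows, so rows that do not move let the fingers close. It gives the time, the measured TCP pose, the force and the opening at its end, in the units of the state.
- get_obs(): the state, without advancing time (a new reading comes with each control period).
- viewer.get_image(name): name is "side" or "top" or "wrist"; returns (picture, depth): 420x560x3 uint8, red, green, blue; 420x560 float32, mm along the optical axis (not along the pixel's ray), 0 where there is no reading.
- viewer.get_calibration(name): a dict with "fx", "fy", "cx", "cy" (pixels), "rvec" (rotation vector, rad) and "tvec" (3), from world to camera coordinates, as OpenCV has them. Camera axes: x right, y down, z forward; pixel columns grow to the right and rows downward; lengths in mm; the calibration is good to about 2 mm. The wrist camera is an equidistant fisheye: a pixel r from the principal point sees the ray r / f radians off the axis. A picture is of the moment at which its call begins: read the wrist's pose just before it. get_calibration takes no time and is no camera call; for the wrist camera it gives the pose at the moment of the call.
- ctrl.close_job(): hands the job in, once; it reports no verdict.
Trained networks look in the newest picture that a camera, given by its name, has taken for a name from the list of things; names that differ only in an ending like _2 or _b are one class to them, and where a whole thing is asked for, a point or a joint stands for the part that bears it (a point fixed in the world has none). Each returns a list of dicts, best first, with "score" (0 to 1); they miss things now and then, are a little off and sometimes report something else, mostly with a low value. They report only what shows in the picture. A call takes as long as a camera call. They do not tell look-alikes from the thing itself.
- masks_of(camera, thing): "pixels" (420x560 bool, what is visible of it) and "location" ([column, row] in pixels, amid what is visible of it).
The state is a dict: "t": time; "qpos": joint angles; "qvel": joint speeds; "joint_torque": joint torques, N m; "ee_pos": TCP position; "orientation": TCP orientation; "ft_force": force on the tool from outside, world axes, zero at the start; "moment": the same for the moment, N m; "width": finger opening in mm.
Only numpy, scipy, OpenCV 4.12 (cv2) and the standard library are available. Lean on these libraries where they do the work, as an engineer would, in place of code of your own. Each camera call takes 0.05 s, during which the arm holds its last target. There are 200 camera calls.

## Working session

There is one attempt and no reset: what is moved stays moved. The work goes in short steps, Python scripts to look and compute and a shell command to move; the robot and the scene stay as the last step left them, time stands still between calls to the robot, and variables do not carry over. Pictures are saved under pics/ and viewed, about 8 in all and at most 12, crops included, and the job is handed in when it is done.

```bash
mkdir -p pics
cat > h.py <<'E'
import numpy as np, cv2
from workcell import get_obs, viewer, ctrl, masks_of
def cal(n):
    c=viewer.get_calibration(n); R=cv2.Rodrigues(np.array(c['rvec'],float))[0]; return c,R,np.array(c['tvec'],float).ravel()
def cloud(n,depth):
    c,R,t=cal(n); v,u=np.mgrid[0:420,0:560]
    p=np.stack([(u-c['cx'])/c['fx']*depth,(v-c['cy'])/c['fy']*depth,depth],-1)
    return (p-t)@R
def proj(n,P):
    c,R,t=cal(n); q=R@np.array(P,float)+t; return q[0]/q[2]*c['fx']+c['cx'],q[1]/q[2]*c['fy']+c['cy']
E
python3 - <<'E'
from h import *
print({k:np.round(v,3) for k,v in get_obs().items()})
ims=[]
for n in ("top","side"):
    im,d=viewer.get_image(n); ims.append(im); W=cloud(n,d); np.savez(f'{n}.npz',im=im,d=d,W=W)
    cv2.imwrite(f'pics/{n}0.png',im[...,::-1])
    for th in ["blank","cradle","headboard","gate","gate_post","jar","mug","tin"]:
        for m in masks_of(n,th)[:4]:
            k=m['pixels']&(d>0)
            if k.sum()<5: continue
            P=W[k]; z=P[:,2]; top=P[z>np.percentile(z,95)-6]
            print(n,th,round(m['score'],2),np.round(m['location']),k.sum(),'top c',np.round((top[:,:2].max(0)+top[:,:2].min(0))/2),'med',np.round(np.median(top,0)),'ext',np.round(np.percentile(P,2,0)),np.round(np.percentile(P,98,0)))
E
```

```text
{'t': np.float64(0.0), 'qpos': array([ 1.095,  0.424,  1.631,  0.   ,  1.089, -0.019]), 'qvel': array([ 0.001,  0.002, -0.001,  0.001, -0.002,  0.   ]), 'joint_torque': array([-0.0000e+00, -5.4462e+01, -2.7368e+01,  6.4000e-02,  2.3000e-02,
       -0.0000e+00]), 'ee_pos': array([275.394, 560.447, 221.917]), 'orientation': array([ 2.666e+00,  1.660e+00, -2.000e-03]), 'ft_force': array([ 0.769, -0.052, -0.978]), 'moment': array([-0.022,  0.034, -0.013]), 'width': np.float64(87.771)}
top blank 0.89 [425. 213.] 1099 top c [ 496. -514.] med [ 497. -513.  110.] ext [ 449. -559.    6.] [ 539. -466.  114.]
top blank 0.87 [378. 169.] 979 top c [ 642. -359.] med [ 642. -358.  110.] ext [ 594. -402.   15.] [ 685. -310.  114.]
top blank 0.75 [375. 215.] 981 top c [ 484. -342.] med [ 482. -343.  110.] ext [ 436. -385.    6.] [ 528. -295.  114.]
top blank 0.63 [389. 268.] 1098 top c [ 315. -389.] med [ 314. -389.  110.] ext [ 271. -435.   -0.] [ 363. -341.  114.]
top cradle 0.82 [191. 231.] 2563 top c [460. 250.] med [419. 306.  83.] ext [349. 161.   2.] [565. 342.  86.]
top headboard 0.92 [192. 2
[... 1547 characters left out ...]
431. -394.    4.] [ 526. -303.  114.]
side gate 0.74 [187. 179.] 3215 top c [457. 244.] med [423. 298.  84.] ext [339. 154.   4.] [571. 335.  87.]
side gate_post 0.86 [188. 180.] 3196 top c [460. 246.] med [426. 298.  84.] ext [339. 154.   5.] [570. 335.  87.]
side jar 0.7 [172. 136.] 669 top c [504. 432.] med [506. 429. 102.] ext [473. 396.  11.] [532. 454. 104.]
side mug 0.87 [349. 202.] 779 top c [ 700. -129.] med [ 697. -129.   85.] ext [ 668. -161.    4.] [732. -98.  87.]
side tin 0.75 [297. 224.] 1070 top c [531. -93.] med [531. -94. 101.] ext [ 497. -127.    4.] [559. -64. 104.]
side tin 0.34 [188. 182.] 3207 top c [457. 246.] med [427. 298.  84.] ext [339. 154.   4.] [569. 335.  87.]
```

View pics/top0.png

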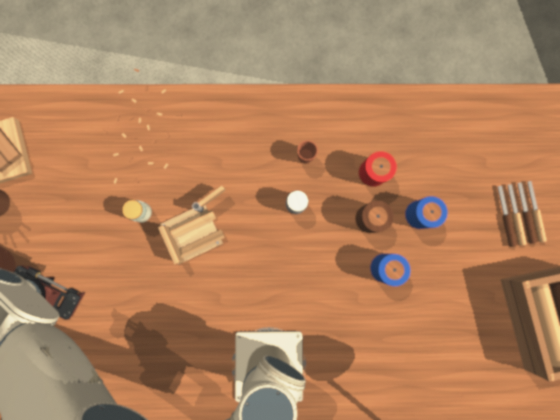

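View pics/side0.png

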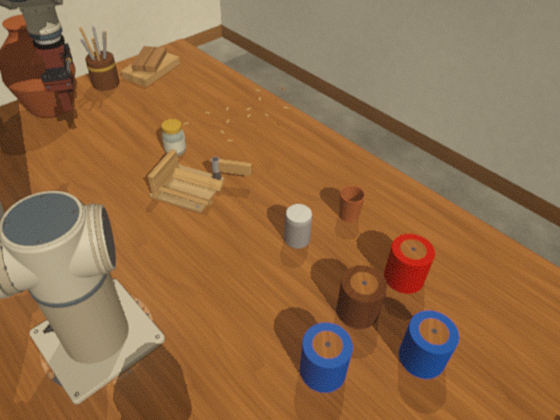

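The top view shows what could be taken for the blank: dark wood (375,215), red (378,169), blue (425,213) and blue (389,268). By the description I choose the dark-wood one at about world (482,-344). The cradle is at (190,232) with its mouth to the right (towards −y), and the gate sticks outward from its post at (198,208).

Run:
```python
from h import *
from scipy.optimize import minimize
T=np.load('top.npz');S=np.load('side.npz')
P=np.concatenate([T['W'].reshape(-1,3),S['W'].reshape(-1,3)])
for nm,Q in (('top',T['W'].reshape(-1,3)),('side',S['W'].reshape(-1,3)),('both',P)):
    k=(abs(Q[:,0]-460)<140)&(abs(Q[:,1]-245)<130)&(Q[:,2]>76)&(Q[:,2]<92)
    q=Q[k,:2].astype(np.float32)
    # split: headboard / gate by distance
    hb=q[(q[:,1]>225)&~((q[:,0]>490)&(q[:,1]<262))]; 
    r=cv2.minAreaRect(hb); print(nm,len(hb),r,'mean',hb.mean(0), cv2.fitLine(hb,cv2.DIST_HUBER,0,.01,.01).ravel())
    g=q[(q[:,0]>490)&(q[:,1]<255)]; print(' gate',len(g),cv2.minAreaRect(g),g.mean(0),cv2.fitLine(g,cv2.DIST_HUBER,0,.01,.01).ravel())
a=cv2.resize(T['im'][150:290,130:240],None,fx=5,fy=4.28,interpolation=2)
a=cv2.resize(T['im'][170:280,140:240],(400,440),interpolation=2); b=cv2.resize(T['im'][150:260,330:430],(400,440),interpolation=2)
cv2.imwrite('pics/crop.png',np.hstack([a,b])[...,::-1])
```

```text
top 247 ((395.7947692871094, 318.0053405761719), (129.1207733154297, 19.474632263183594), 25.6885929107666) mean [396.27975 317.80823] [  0.9031284    0.42937058 396.48572    317.6633    ]
 gate 157 ((545.4182739257812, 195.65638732910156), (21.722911834716797, 117.19755554199219), 33.41545104980469) [542.68036 201.87125] [  0.58258647  -0.81276876 544.23755    199.38472   ]
side 267 ((396.3229675292969, 316.468017578125), (133.846923828125, 20.891557693481445), 24.292003631591797) mean [391.9569  312.73816] [  0.9040304    0.42746818 391.78625    311.8691    ]
 gate 181 ((542.29638671875, 192.90966796875), (32.88288116455078, 118.35393524169922), 32.472694396972656) [542.4908 196.585 ] [  0.58934325  -0.8078827  543.8317     193.3518    ]
both 514 ((395.9095764160156, 317.3389892578125), (133.9097900390625, 22.58619499206543), 24.750926971435547) mean [394.0343  315.17435] [  0.90135694   0.43307698 394.20212    314.8327    ]
 gate 338 ((542.2735595703125, 192.94552612304688), (32.88288116455078, 118.43891906738281), 32.472694396972656) [542.57904 199.04036] [  0.583157    -0.81235945 543.6748     197.31612   ]
```

View pics/crop.png

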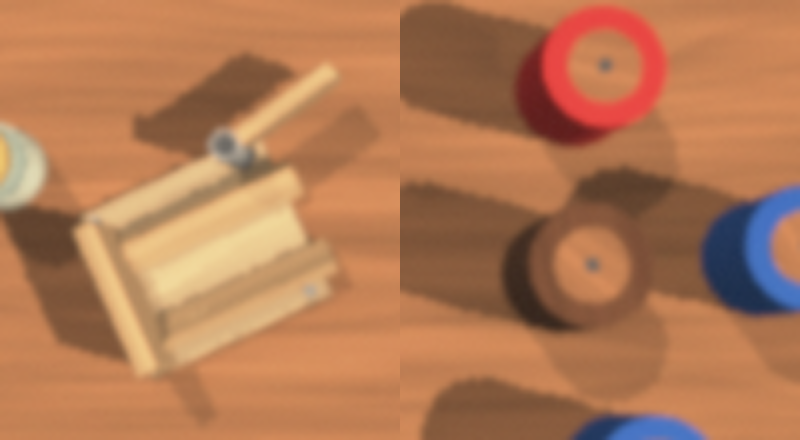

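The crop shows the dark-wood blank (upper axis pin at about 592,263 in the crop), plainly different from the red and blue ones. The cradle mouth opens to the lower right, and the gate stands open at about 1.75 rad. The cradle origin comes out near (466,169.5), with x axis (-0.428,0.904). The post this predicts, (519,233), agrees with the gate line I measured. The blank has to pass the tin (531,-92) on the robot's side.

```bash
cat >> h.py <<'E'
O=np.array([466.2,169.5]); X=np.array([-.428,.904]); Y=np.array([-.904,-.428])
def goto(p,pose=None):
    """print tool-frame shift (cm) to world p (mm)"""
    o=get_obs(); R=cv2.Rodrigues(np.array(o['orientation']))[0]; e=np.array(o['ee_pos'])
    d=(R.T@(np.array(p)-e))/10
    print('t',o['t'],'ee',e.round(1),'yaw',np.degrees(np.arctan2(R[1,0],R[0,0])).round(2),'tilt z',R[:,2].round(3),'shift cm',d.round(2),'F',np.round(o['ft_force'],1)); return d
def cr(x,y=0): return O+x*X+y*Y
def tocr(p): q=np.array(p)[:2]-O; return np.array([q@X,q@Y])
E
python3 -m inch '[{"az":9.76,"jaw":0.68},{"az":9.76,"jaw":0.68},{"az":9.76,"jaw":0.68},{"az":9.76,"jaw":0.68},{"az":9.76,"jaw":0.68}]'
python3 -m inch '[{"tx":0.78,"ty":4.98},{"tx":0.78,"ty":4.98},{"tx":0.78,"ty":4.98},{"tx":0.78,"ty":4.98},{"tx":0.78,"ty":4.98},{"tx":0.78,"ty":4.98},{"tx":0.78,"ty":4.98},{"tx":0.78,"ty":4.98},{"tx":0.78,"ty":4.98},{"tx":0.78,"ty":4.98}]'
python3 -m inch '[{"tx":-1.13,"ty":5.09},{"tx":-1.13,"ty":5.09},{"tx":-1.13,"ty":5.09},{"tx":-1.13,"ty":5.09},{"tx":-1.13,"ty":5.09},{"tx":-1.13,"ty":5.09},{"tx":-1.13,"ty":5.09},{"tx":-1.13,"ty":5.09},{"tx":-1.13,"ty":5.09},{"tx":-1.13,"ty":5.09},{}]'
python3 -c "
from h import *
goto([503,-421,42])"
```

```text
t 0.9 ee [275.6 560.9 222.7] yaw 63.83 tilt z [ 0.  0. -1.] shift cm [-78.1   63.71  18.06] F [ 0.7  0.2 -0.7]$[0]: bad value
$[0]: bad value
$[0]: bad value
```

```bash
python3 -m inch '[{"tx":0,"ty":0,"tz":0,"ax":0,"ay":0,"az":9.76,"jaw":0.68},{"tx":0,"ty":0,"tz":0,"ax":0,"ay":0,"az":9.76,"jaw":0.68},{"tx":0,"ty":0,"tz":0,"ax":0,"ay":0,"az":9.76,"jaw":0.68},{"tx":0,"ty":0,"tz":0,"ax":0,"ay":0,"az":9.76,"jaw":0.68},{"tx":0,"ty":0,"tz":0,"ax":0,"ay":0,"az":9.76,"jaw":0.68}]'
```

```text
t: 1.52
ee_pos: [275.6, 560.9, 222.7]
orientation: [3.116, 0.402, 0.0]
ft_force: [-0.3, 0.6, 0.1]
width: 59.6
```

```bash
python3 -m inch '[{"tx":0.78,"ty":4.98,"tz":0,"ax":0,"ay":0,"az":0,"jaw":0.68},{"tx":0.78,"ty":4.98,"tz":0,"ax":0,"ay":0,"az":0,"jaw":0.68},{"tx":0.78,"ty":4.98,"tz":0,"ax":0,"ay":0,"az":0,"jaw":0.68},{"tx":0.78,"ty":4.98,"tz":0,"ax":0,"ay":0,"az":0,"jaw":0.68},{"tx":0.78,"ty":4.98,"tz":0,"ax":0,"ay":0,"az":0,"jaw":0.68},{"tx":0.78,"ty":4.98,"tz":0,"ax":0,"ay":0,"az":0,"jaw":0.68},{"tx":0.78,"ty":4.98,"tz":0,"ax":0,"ay":0,"az":0,"jaw":0.68},{"tx":0.78,"ty":4.98,"tz":0,"ax":0,"ay":0,"az":0,"jaw":0.68},{"tx":0.78,"ty":4.98,"tz":0,"ax":0,"ay":0,"az":0,"jaw":0.68},{"tx":0.78,"ty":4.98,"tz":0,"ax":0,"ay":0,"az":0,"jaw":0.68}]'
python3 -m inch '[{"tx":-1.13,"ty":5.09,"tz":0,"ax":0,"ay":0,"az":0,"jaw":0.68},{"tx":-1.13,"ty":5.09,"tz":0,"ax":0,"ay":0,"az":0,"jaw":0.68},{"tx":-1.13,"ty":5.09,"tz":0,"ax":0,"ay":0,"az":0,"jaw":0.68},{"tx":-1.13,"ty":5.09,"tz":0,"ax":0,"ay":0,"az":0,"jaw":0.68},{"tx":-1.13,"ty":5.09,"tz":0,"ax":0,"ay":0,"az":0,"jaw":0.68},{"tx":-1.13,"ty":5.09,"tz":0,"ax":0,"ay":0,"az":0,"jaw":0.68},{"tx":-1.13,"ty":5.09,"tz":0,"ax":0,"ay":0,"az":0,"jaw":0.68},{"tx":-1.13,"ty":5.09,"tz":0,"ax":0,"ay":0,"az":0,"jaw":0.68},{"tx":-1.13,"ty":5.09,"tz":0,"ax":0,"ay":0,"az":0,"jaw":0.68},{"tx":-1.13,"ty":5.09,"tz":0,"ax":0,"ay":0,"az":0,"jaw":0.68},{"tx":0,"ty":0,"tz":0,"ax":0,"ay":0,"az":0,"jaw":0.68}]'
python3 -c "
from h import *
goto([503,-421,42])"
```

```text
t: 2.78
ee_pos: [480.7, 98.6, 223.0]
orientation: [-3.115, -0.411, -0.001]
ft_force: [1.2, 0.2, 0.9]
width: 59.8
t: 4.15
ee_pos: [502.6, -424.0, 222.4]
orientation: [3.114, 0.405, 0.001]
ft_force: [0.6, 0.4, -0.8]
width: 60.1
t 4.15 ee [ 502.6 -424.   222.4] yaw 14.83 tilt z [ 0.001 -0.001 -1.   ] shift cm [ 0.11 -0.3  18.04] F [ 0.6  0.4 -0.8]
```

```bash
python3 -m inch '[{"tx":0,"ty":0,"tz":4.5,"ax":0,"ay":0,"az":0,"jaw":0.68},{"tx":0,"ty":0,"tz":4.5,"ax":0,"ay":0,"az":0,"jaw":0.68},{"tx":0,"ty":0,"tz":4.5,"ax":0,"ay":0,"az":0,"jaw":0.68},{"tx":0,"ty":0,"tz":4.5,"ax":0,"ay":0,"az":0,"jaw":0.68},{"tx":0,"ty":-0.6,"tz":0,"ax":0,"ay":0,"az":0,"jaw":0.68},{"tx":0,"ty":-0.7,"tz":0,"ax":0,"ay":0,"az":0,"jaw":0.68},{"tx":0,"ty":-0.7,"tz":0,"ax":0,"ay":0,"az":0,"jaw":0.68},{"tx":0,"ty":-0.7,"tz":0,"ax":0,"ay":0,"az":0,"jaw":0.68},{"tx":0,"ty":-0.7,"tz":0,"ax":0,"ay":0,"az":0,"jaw":0.68},{"tx":0,"ty":-0.7,"tz":0,"ax":0,"ay":0,"az":0,"jaw":0.68},{"tx":0,"ty":-1.2,"tz":0,"ax":0,"ay":0,"az":0,"jaw":0.68},{"tx":0,"ty":-1.2,"tz":0,"ax":0,"ay":0,"az":0,"jaw":0.68}]'
python3 - <<'E'
from h import *
goto([430.8,-148.3,42])
im,d=viewer.get_image('top'); cv2.imwrite('pics/t1.png',cv2.resize(im[140:300,200:480],(784,448))[...,::-1])
im,d=viewer.get_image('side'); W=cloud('side',d)
for m in masks_of('side','blank'):
    P=W[m['pixels']&(d>0)]; top=P[(P[:,2]>105)&(P[:,2]<116)]
    print(m['score'],np.round(m['location']),np.round(np.percentile(top,[1,99],0).mean(0)) if len(top) else P.mean(0))
E
```

```text
t: 5.65
ee_pos: [488.0, -359.9, 44.7]
orientation: [3.109, 0.41, 0.007]
ft_force: [1.1, -5.8, 2.6]
width: 59.7
t 5.65 ee [ 488.  -359.9   44.7] yaw 15.03 tilt z [ 0.005 -0.005 -1.   ] shift cm [ -0.04 -21.92   0.14] F [ 1.1 -5.8  2.6]
0.89 [341. 284.] [ 468. -292.  110.]
0.76 [428. 347.] [ 493. -517.  110.]
0.7 [416. 265.] [ 639. -377.  110.]
0.64 [325. 358.] [ 312. -392.  110.]
```

View pics/t1.png

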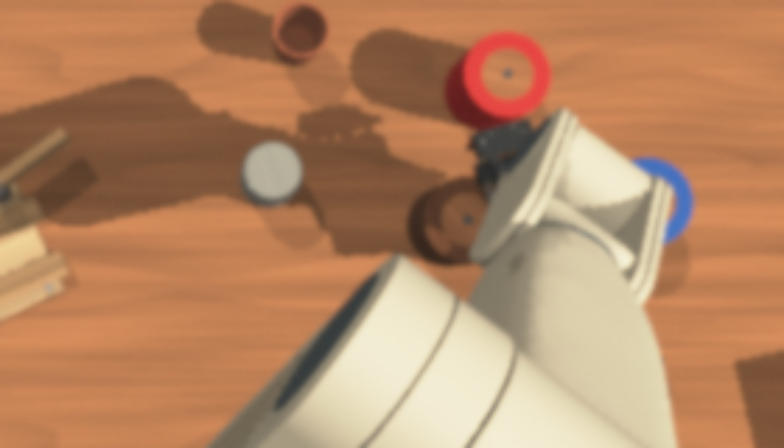

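The close view shows the blank in front of the fingers (pin at about 467,218), standing and not skewed. The red decoy stands clear.

```bash
cat >> h.py <<'E'
def ray(n,u,v,z):
    c,R,t=cal(n); d=R.T@np.array([(u-c['cx'])/c['fx'],(v-c['cy'])/c['fy'],1]); C=-R.T@t; return C+d*(z-C[2])/d[2]
def blankfit(n='side',z0=104,z1=117,near=None):
    """circle r=50 fit to the top-face points nearest TCP"""
    from scipy.optimize import least_squares
    im,d=viewer.get_image(n); W=cloud(n,d); e=np.array(get_obs()['ee_pos'])[:2] if near is None else near; best=[]
    for m in masks_of(n,'blank'):
        P=W[m['pixels']&(d>0)]; T=P[(P[:,2]>z0)&(P[:,2]<z1)][:,:2]
        if len(T)<20: continue
        best.append((np.hypot(*(T.mean(0)-e)),T,P))
    best.sort(key=lambda b:b[0]); T=best[0][1]; P=best[0][2]
    k=(P[:,2]>10)&(P[:,2]<95); S=P[k][:,:2]  # visible wall
    f=least_squares(lambda c:np.hypot(*(S-c).T)-50,T.mean(0),loss='huber',f_scale=2)
    print(n,'topmean',T.mean(0).round(1),'wallfit',f.x.round(1),len(S)); return f.x
E
python3 -c "
from h import *
print(ray('top',366.8,217.9,110))"
python3 -m inch '[{"tx":0,"ty":-1.5,"tz":0.15,"ax":0,"ay":0,"az":0,"jaw":0.68},{"tx":0,"ty":-1.5,"tz":0,"ax":0,"ay":0,"az":0,"jaw":0.68},{"tx":0,"ty":-1.5,"tz":0,"ax":0,"ay":0,"az":0,"jaw":0.68},{"tx":0,"ty":-1.5,"tz":0,"ax":0,"ay":0,"az":0,"jaw":0.68},{"tx":0,"ty":-1.5,"tz":0,"ax":0,"ay":0,"az":0,"jaw":0.68},{"tx":0,"ty":-1.5,"tz":0,"ax":0,"ay":0,"az":0,"jaw":0.68},{"tx":0,"ty":-1.5,"tz":0,"ax":0,"ay":0,"az":0,"jaw":0.68},{"tx":0,"ty":-1.0,"tz":0,"ax":0,"ay":0,"az":0,"jaw":0.68},{"tx":0,"ty":-1,"tz":0,"ax":0,"ay":0,"az":0,"jaw":0.68},{"tx":0,"ty":-0.5,"tz":0,"ax":0,"ay":0,"az":0,"jaw":0.68}]'
python3 - <<'E'
from h import *
goto([430.8,-148.3,42]);blankfit('side');blankfit('top')
E
```

```text
[ 475.92757596 -309.98300367  110.        ]
t: 7.05
ee_pos: [455.6, -234.9, 43.1]
orientation: [3.109, 0.411, 0.01]
ft_force: [2.9, -11.3, 9.6]
width: 59.6
t 7.05 ee [ 455.6 -234.9   43.1] yaw 15.05 tilt z [ 0.007 -0.005 -1.   ] shift cm [-0.15 -9.01  0.06] F [  2.9 -11.3   9.6]
side topmean [ 430.9 -167. ] wallfit [ 442.6 -185.5] 493
top topmean [ 448.7 -164.1] wallfit [ 443.4 -184.3] 63
```

```bash
python3 -m inch '[{"tx":0,"ty":-0.8,"tz":0.3,"ax":0,"ay":0,"az":0,"jaw":0.68},{"tx":0,"ty":-1.2,"tz":0.3,"ax":0,"ay":0,"az":0,"jaw":0.68},{"tx":0,"ty":-1.2,"tz":0,"ax":0,"ay":0,"az":0,"jaw":0.68},{"tx":0,"ty":-1.2,"tz":0,"ax":0,"ay":0,"az":0,"jaw":0.68},{"tx":0,"ty":-1.2,"tz":0,"ax":0,"ay":0,"az":0,"jaw":0.68},{"tx":0,"ty":-1.2,"tz":0,"ax":0,"ay":0,"az":0,"jaw":0.68},{"tx":0,"ty":-0.8,"tz":0,"ax":0,"ay":0,"az":0,"jaw":0.68},{"tx":0,"ty":-0.4,"tz":0,"ax":0,"ay":0,"az":0,"jaw":0.68},{"tx":0,"ty":0,"tz":0,"ax":0,"ay":0,"az":0,"jaw":0.68}]'
python3 - <<'E'
from h import *
goto([430.8,-148.3,42]);c=blankfit('side');blankfit('top')
im,d=viewer.get_image('side'); W=cloud('side',d); k=(np.hypot(W[...,0]-c[0],W[...,1]-c[1])<45)&(W[...,2]>95)&(W[...,2]<120)
A=W[k]; s,*_=np.linalg.lstsq(np.c_[A[:,:2]-c,np.ones(len(A))],A[:,2],rcond=None); print('top plane slope,z',s.round(3),len(A))
cv2.imwrite('pics/s1.png',im[130:400,150:450][...,::-1])
E
```

```text
t: 8.38
ee_pos: [435.5, -157.2, 37.0]
orientation: [3.11, 0.411, 0.011]
ft_force: [3.9, -9.0, 10.5]
width: 59.6
t 8.375 ee [ 435.5 -157.2   37. ] yaw 15.04 tilt z [ 0.008 -0.004 -1.   ] shift cm [-0.22 -0.98 -0.51] F [ 3.9 -9.  10.5]
side topmean [408.6 -88.1] wallfit [ 422.5 -107.5] 439
top topmean [429.5 -82.1] wallfit [ 423.4 -107.2] 23
top plane slope,z [ 7.00000e-03 -1.60000e-02  1.11675e+02] 354
```

```bash
python3 -m inch '[{"tx":0,"ty":-0.8,"tz":0,"ax":0,"ay":0,"az":0,"jaw":0.68},{"tx":0,"ty":-1.2,"tz":0,"ax":0,"ay":0,"az":0,"jaw":0.68},{"tx":0,"ty":-1.2,"tz":0,"ax":0,"ay":0,"az":0,"jaw":0.68},{"tx":0,"ty":-0.9,"tz":0,"ax":0,"ay":0,"az":0,"jaw":0.68},{"tx":0,"ty":-0.4,"tz":0,"ax":0,"ay":0,"az":0,"jaw":0.68},{"tx":0,"ty":0.5,"tz":0,"ax":0,"ay":0,"az":0,"jaw":0.68},{"tx":0,"ty":3.5,"tz":0,"ax":0,"ay":0,"az":0,"jaw":0.68},{"tx":0,"ty":0,"tz":0,"ax":0,"ay":0,"az":9.5,"jaw":0.68},{"tx":0,"ty":0,"tz":0,"ax":0,"ay":0,"az":9.5,"jaw":0.68},{"tx":0,"ty":0,"tz":0,"ax":0,"ay":0,"az":9.5,"jaw":0.68},{"tx":0,"ty":0,"tz":0,"ax":0,"ay":0,"az":9.5,"jaw":0.68},{"tx":0,"ty":0,"tz":0,"ax":0,"ay":0,"az":0,"jaw":0.68}]'
python3 - <<'E'
from h import *
goto([385,-125,37]);c=blankfit('side');c2=blankfit('top'); c=(c+c2)/2
dd=np.array([490,120])-c; dd/=np.hypot(*dd); print('dir',dd,'yaw',np.degrees(np.arctan2(-dd[0],dd[1])))
goto([*(c-65*dd),37])
E
```

```text
t: 10.12
ee_pos: [429.6, -150.2, 34.9]
orientation: [-3.079, 0.624, 0.003]
ft_force: [-0.1, 0.3, -0.6]
width: 59.5
t 10.125 ee [ 429.6 -150.2   34.9] yaw -22.9 tilt z [-0.002  0.001 -1.   ] shift cm [-5.09 -0.58 -0.2 ] F [-0.1  0.3 -0.6]
side topmean [404.5 -48.2] wallfit [410.2 -63.2] 540
top topmean [412.2 -55. ] wallfit [411.  -63.2] 3
dir [0.39768897 0.91752029] yaw -23.433784287169274
t 10.325 ee [ 430.1 -150.3   35.1] yaw -22.84 tilt z [-0.001  0.    -1.   ] shift cm [-5.24 -0.77 -0.19] F [-0.7  0.1 -0.5]
```

```bash
python3 -m inch '[{"tx":0,"ty":0,"tz":-0.3,"ax":0,"ay":0,"az":5.2,"jaw":0.68},{"tx":-2.9,"ty":0.2,"tz":0,"ax":0,"ay":0,"az":0,"jaw":0.68},{"tx":-2.9,"ty":-0.4,"tz":0,"ax":0,"ay":0,"az":0,"jaw":0.68},{"tx":0,"ty":-0.8,"tz":0,"ax":0,"ay":0,"az":0,"jaw":0.68},{"tx":0,"ty":-0.8,"tz":0,"ax":0,"ay":0,"az":0,"jaw":0.68},{"tx":0,"ty":-1.2,"tz":0,"ax":0,"ay":0,"az":0,"jaw":0.68},{"tx":0,"ty":-1.2,"tz":0,"ax":0,"ay":0,"az":0,"jaw":0.68},{"tx":0,"ty":-1.2,"tz":0,"ax":0,"ay":0,"az":0,"jaw":0.68},{"tx":0,"ty":-1.2,"tz":0,"ax":0,"ay":0,"az":0,"jaw":0.68},{"tx":0,"ty":-1.2,"tz":0,"ax":0,"ay":0,"az":0,"jaw":0.68},{"tx":0,"ty":-1.2,"tz":0,"ax":0,"ay":0,"az":0,"jaw":0.68},{"tx":0,"ty":-0.6,"tz":0,"ax":0,"ay":0,"az":0,"jaw":0.68}]'
python3 - <<'E'
from h import *
goto([474,56,37]);c=blankfit('side')
goto([*(cr(-75)-51.5*np.array([.47,.883])),38])
E
```

```text
t: 11.82
ee_pos: [426.0, -38.1, 38.3]
orientation: [3.047, -0.762, 0.001]
ft_force: [-3.0, -7.4, 3.7]
width: 59.8
t 11.825 ee [426.  -38.1  38.3] yaw -28.09 tilt z [ 0.001 -0.001 -1.   ] shift cm [ -0.2  -10.57   0.13] F [-3.  -7.4  3.7]
side topmean [433.7 -28.3] wallfit [449.5   7.6] 520
t 11.925 ee [426.1 -37.9  38.3] yaw -28.11 tilt z [ 0.001 -0.    -1.   ] shift cm [ -0.2  -10.57   0.03] F [-0.4 -0.  -1. ]
```

```bash
python3 -m inch '[{"tx":0,"ty":-0.8,"tz":0,"ax":0,"ay":0,"az":0,"jaw":0.68},{"tx":0,"ty":-1.2,"tz":0,"ax":0,"ay":0,"az":0,"jaw":0.68},{"tx":0,"ty":-1.2,"tz":0,"ax":0,"ay":0,"az":0,"jaw":0.68},{"tx":-0.1,"ty":-1.2,"tz":0,"ax":0,"ay":0,"az":0,"jaw":0.68},{"tx":-0.1,"ty":-1.2,"tz":0,"ax":0,"ay":0,"az":0,"jaw":0.68},{"tx":0,"ty":-1.2,"tz":0,"ax":0,"ay":0,"az":0,"jaw":0.68},{"tx":0,"ty":-1.2,"tz":0,"ax":0,"ay":0,"az":0,"jaw":0.68},{"tx":0,"ty":-1.2,"tz":0,"ax":0,"ay":0,"az":0,"jaw":0.68},{"tx":0,"ty":-0.9,"tz":0,"ax":0,"ay":0,"az":0,"jaw":0.68},{"tx":0,"ty":-0.4,"tz":0,"ax":0,"ay":0,"az":0,"jaw":0.68},{"tx":0,"ty":0,"tz":0,"ax":0,"ay":0,"az":0,"jaw":0.68},{"tx":0,"ty":1,"tz":0,"ax":0,"ay":0,"az":0,"jaw":0.68}]'
python3 -m inch '[{"tx":0,"ty":4,"tz":0,"ax":0,"ay":0,"az":0,"jaw":0.68},{"tx":0,"ty":0,"tz":0,"ax":0,"ay":0,"az":-8.9,"jaw":0.68},{"tx":0,"ty":0,"tz":0,"ax":0,"ay":0,"az":-8.9,"jaw":0.68},{"tx":0,"ty":0,"tz":0,"ax":0,"ay":0,"az":-8.9,"jaw":0.68},{"tx":0,"ty":0,"tz":0,"ax":0,"ay":0,"az":-8.9,"jaw":0.68},{"tx":0,"ty":0,"tz":0,"ax":0,"ay":0,"az":-8.9,"jaw":0.68},{"tx":0,"ty":0,"tz":0,"ax":0,"ay":0,"az":-8.9,"jaw":0.68},{"tx":0,"ty":0,"tz":0,"ax":0,"ay":0,"az":0,"jaw":0.68}]'
python3 - <<'E'
from h import *
c=blankfit('side');c2=blankfit('top'); print('cradle coords',tocr(c),tocr(c2))
goto([*(c-65*X),38]); goto([*cr(-140),38])
im,d=viewer.get_image('side'); cv2.imwrite('pics/s2.png',cv2.resize(im[100:300,120:400],(784,560))[...,::-1])
E
```

```text
t: 13.42
ee_pos: [468.5, 46.6, 38.2]
orientation: [-3.047, 0.763, -0.002]
ft_force: [-1.3, 0.1, 0.1]
width: 59.4
t: 14.42
ee_pos: [448.9, 10.8, 38.2]
orientation: [3.066, 0.683, 0.001]
ft_force: [0.0, -0.2, 0.3]
width: 59.7
side topmean [464.4 117.9] wallfit [496.4  99.1] 79
top topmean [501.9 117.6] wallfit [501.9 117.6] 0
cradle coords [-76.57626279   2.80957169] [-62.20131224 -10.02294199]
t 14.625 ee [448.8  11.   38.2] yaw 25.09 tilt z [ 0.  0. -1.] shift cm [8.07 0.54 0.02] F [-0.2 -0.2  0. ]
t 14.625 ee [448.8  11.   38.2] yaw 25.09 tilt z [ 0.  0. -1.] shift cm [8.35 0.39 0.02] F [-0.2 -0.2  0. ]
```

View pics/s2.png

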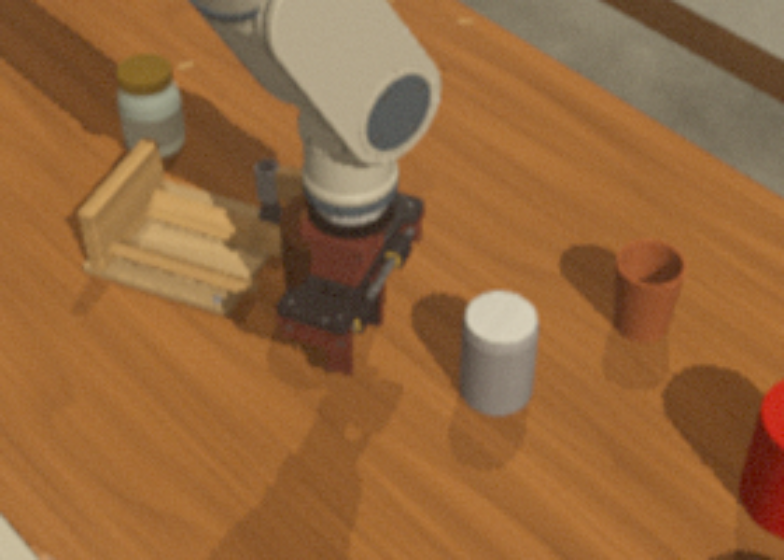

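The side view shows the cradle on the left with its mouth clear, the gripper hiding the blank, and the jar, tin and mug all standing. The wall fit puts the blank at cradle (-77,+3).

```bash
python3 -m inch '[{"tx":4.2,"ty":0.4,"tz":0,"ax":0,"ay":0,"az":0,"jaw":0.68},{"tx":4.15,"ty":0,"tz":0,"ax":0,"ay":0,"az":-0.2,"jaw":0.68},{"tx":0,"ty":-0.7,"tz":0,"ax":0,"ay":0,"az":0,"jaw":0.68},{"tx":0,"ty":-0.7,"tz":0,"ax":0,"ay":0,"az":0,"jaw":0.68},{"tx":0,"ty":-0.7,"tz":0,"ax":0,"ay":0,"az":0,"jaw":0.68},{"tx":0,"ty":-0.7,"tz":0,"ax":0,"ay":0,"az":0,"jaw":0.68},{"tx":0,"ty":-0.7,"tz":0,"ax":0,"ay":0,"az":0,"jaw":0.68},{"tx":0,"ty":-0.3,"tz":0,"ax":0,"ay":0,"az":0,"jaw":0.68},{"tx":0,"ty":0,"tz":0,"ax":0,"ay":0,"az":0,"jaw":0.68}]'
python3 - <<'E'
from h import *
goto([*cr(-98),38]); print('tcp cradle',tocr(get_obs()['ee_pos']))
try: c=blankfit('side',near=cr(-52)); print(tocr(c))
except Exception as e: print(e)
im,d=viewer.get_image('wrist'); cv2.imwrite('pics/w2.png',im[...,::-1])
E
```

```text
t: 15.8
ee_pos: [509.4, 77.7, 38.1]
orientation: [-3.064, -0.692, 0.0]
ft_force: [1.2, -1.8, -1.4]
width: 59.6
t 15.8 ee [509.4  77.7  38.1] yaw 25.44 tilt z [-0.  0. -1.] shift cm [ 0.02 -0.34  0.01] F [ 1.2 -1.8 -1.4]
tcp cradle [-101.45581139    0.18265155]
side topmean [473.5 143.4] wallfit [488.4 124.1] 521
[-50.60007292  -0.65769025]
```

View pics/w2.png

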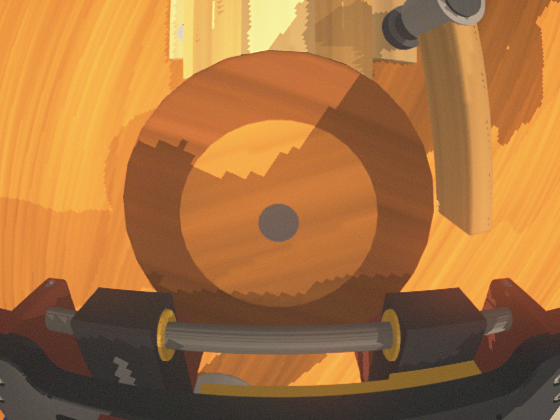

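The wrist view shows the blank (pin at 278,222) nested between the fingers, with the cradle right ahead and the gate to the right, clear of it. The cradle may sit a little to the right of the blank, so I check its centre line from the stored clouds before tipping.

Run:
```python
from h import *
im,d=viewer.get_image('wrist')
c,R,t=cal('wrist'); v,u=np.mgrid[0:420,0:560]; a=(u-c['cx'])/c['fx']; b=(v-c['cy'])/c['fy']; r=np.hypot(a,b)+1e-9
p=np.stack([a/r*np.tan(r)*d,b/r*np.tan(r)*d,d],-1); Ww=(p-t)@R
for n,W in (('top',np.load('top.npz')['W']),('side',np.load('side.npz')['W']),('wrist',Ww)):
    Q=W[np.isfinite(W).all(-1)].reshape(-1,3); q=(Q[:,:2]-O); x=q@X; y=q@Y; z=Q[:,2]
    print(n)
    for lo,hi in ((5,45),(45,95),(95,140)):
        k=(x>lo)&(x<hi)&(abs(y)<60)&(z>-5)&(z<45)
        print(lo,' '.join(f"{Y0}:{np.median(z[k&(abs(y-Y0)<2.5)]):.0f}" if (k&(abs(y-Y0)<2.5)).sum()>2 else f"{Y0}:-" for Y0 in range(-60,61,5)))
    k=(x>130)&(x<200)&(z>78)&(z<90)&(abs(y)<90)
    if k.sum()>20: print('headboard y',np.percentile(y[k],[1,99]).round(1),'x',np.percentile(x[k],[1,50,99]).round(1))
```

```text
top
5 -60:7 -55:6 -50:27 -45:33 -40:27 -35:23 -30:20 -25:16 -20:5 -15:5 -10:7 -5:8 0:7 5:6 10:7 15:5 20:13 25:18 30:21 35:26 40:30 45:30 50:18 55:6 60:9
45 -60:8 -55:8 -50:26 -45:32 -40:29 -35:25 -30:22 -25:16 -20:8 -15:7 -10:8 -5:8 0:8 5:7 10:7 15:8 20:11 25:19 30:23 35:26 40:30 45:31 50:22 55:8 60:6
95 -60:7 -55:9 -50:26 -45:32 -40:29 -35:26 -30:22 -25:16 -20:8 -15:8 -10:7 -5:7 0:6 5:8 10:8 15:8 20:10 25:18 30:22 35:26 40:31 45:29 50:20 55:7 60:7
headboard y [-63.6  63.2] x [155.3 164.2 173.6]
side
5 -60:- -55:1 -50:- -45:31 -40:32 -35:28 -30:23 -25:17 -20:12 -15:8 -10:8 -5:9 0:9 5:8 10:9 15:10 20:- 25:20 30:12 35:5 40:9 45:27 50:22 55:8 60:9
45 -60:- -55:- -50:- -45:34 -40:31 -35:28 -30:23 -25:16 -20:10 -15:10 -10:10 -5:10 0:10 5:10 10:10 15:11 20:16 25:20 30:24 35:29 40:11 45:29 50:25 55:9 60:9
95 -60:- -55:- -50:- -45:31 -40:32 -35:28 -30:23 -25:17 -20:12 -15:10 -10:9 -5:10 0:10 5:11 10:10 15:11 20:14 25:20 30:24 35:28 40:30 45:17 50:26 55:10 60:11
headboard y [-65.7  64.6] x [152.9 161.  172.5]
wrist
5 -60:8 -55:8 -50:27 -45:32 -40:31 -35:27 -30:23 -25:18 -20:9 -15:8 -10:8 -5:8 0:8 5:8 10:8 15:8 20:9 25:18 30:22 35:26 40:30 45:33 50:27 55:9 60:9
45 -60:8 -55:8 -50:- -45:- -40:- -35:- -30:- -25:17 -20:8 -15:8 -10:8 -5:8 0:9 5:8 10:9 15:8 20:8 25:17 30:- 35:- 40:- 45:- 50:- 55:8 60:8
95 -60:- -55:- -50:- -45:- -40:- -35:- -30:- -25:- -20:- -15:- -10:- -5:- 0:- 5:- 10:- 15:- 20:- 25:- 30:- 35:- 40:- 45:- 50:- 55:- 60:-
```

The cradle frame checks out: the rails are symmetric about y=0 in all three cameras, and the headboard face is at x≈155. Now I raise the fingers and tip the blank.

```bash
python3 -m inch '[{"tx":0,"ty":0.6,"tz":0,"ax":0,"ay":0,"az":0,"jaw":0.68},{"tx":0,"ty":0,"tz":-2.7,"ax":0,"ay":0,"az":0,"jaw":0.68},{"tx":0,"ty":0,"tz":-2.7,"ax":0,"ay":0,"az":0,"jaw":0.68},{"tx":0,"ty":-0.6,"tz":0,"ax":0,"ay":0,"az":0,"jaw":0.68},{"tx":0,"ty":-0.5,"tz":0,"ax":0,"ay":0,"az":0,"jaw":0.68},{"tx":0,"ty":-0.5,"tz":0,"ax":0,"ay":0,"az":0,"jaw":0.68},{"tx":0,"ty":-0.5,"tz":0,"ax":0,"ay":0,"az":0,"jaw":0.68},{"tx":0,"ty":-0.5,"tz":0,"ax":0,"ay":0,"az":0,"jaw":0.68},{"tx":0,"ty":-0.5,"tz":0,"ax":0,"ay":0,"az":0,"jaw":0.68},{"tx":0,"ty":-0.5,"tz":0,"ax":0,"ay":0,"az":0,"jaw":0.68}]'
python3 - <<'E'
from h import *
goto([*cr(-98),92]); print('tcp cradle',tocr(get_obs()['ee_pos']))
im,d=viewer.get_image('side'); cv2.imwrite('pics/s3.png',cv2.resize(im[80:280,100:380],(784,560))[...,::-1])
E
```

```text
t: 17.25
ee_pos: [505.0, 97.7, 98.2]
orientation: [3.048, 0.701, 0.02]
ft_force: [7.0, -65.0, 75.4]
width: 60.1
t 17.25 ee [505.   97.7  98.2] yaw 25.89 tilt z [ 0.016 -0.011 -1.   ] shift cm [-0.46  1.63  0.65] F [  7.  -65.   75.4]
tcp cradle [-81.56530942  -4.34494177]
```

View pics/s3.png

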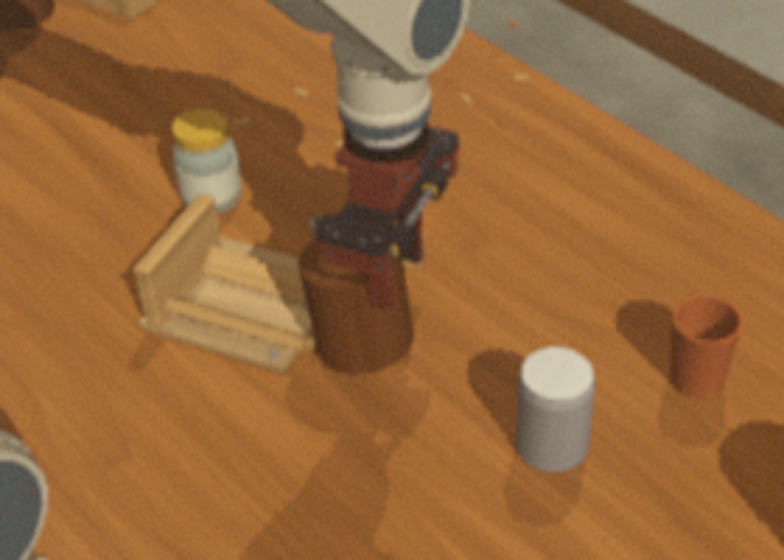

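The blank has tipped only about 10°. Its rear wall rises against the fingers and jams there (up-force 75 N). I will raise the fingers along the tipping arc instead of only pushing.

```bash
python3 -m inch '[{"tx":0,"ty":0.3,"tz":-0.6,"ax":0,"ay":0,"az":0,"jaw":0.68},{"tx":0,"ty":0.2,"tz":-0.5,"ax":0,"ay":0,"az":0,"jaw":0.68},{"tx":0,"ty":0,"tz":-0.4,"ax":0,"ay":0,"az":0,"jaw":0.68}]'
python3 - <<'E'
from h import *
goto([*cr(-70),117]); print('tcp cradle',tocr(get_obs()['ee_pos']))
E
```

```text
t: 17.68
ee_pos: [498.5, 99.6, 106.5]
orientation: [3.065, 0.69, -0.002]
ft_force: [1.0, -1.8, -2.0]
width: 59.8
t 17.675 ee [498.5  99.6 106.5] yaw 25.39 tilt z [-0.001 -0.    -1.   ] shift cm [ 0.07 -0.7  -1.05] F [ 1.  -1.8 -2. ]
tcp cradle [-76.99048178   0.66114815]
```

```bash
python3 -m inch '[{"tx":0.0,"ty":-0.7,"tz":-0.7,"ax":0,"ay":0,"az":0,"jaw":0.68},{"tx":0,"ty":-0.7,"tz":-0.65,"ax":0,"ay":0,"az":0,"jaw":0.68},{"tx":0,"ty":-0.7,"tz":-0.5,"ax":0,"ay":0,"az":0,"jaw":0.68}]'
python3 - <<'E'
from h import *
goto([*cr(-45),130]); print('tcp cradle',tocr(get_obs()['ee_pos']))
im,d=viewer.get_image('side'); cv2.imwrite('pics/s4.png',cv2.resize(im[80:280,100:380],(784,560))[...,::-1])
E
```

```text
t: 18.05
ee_pos: [489.3, 119.7, 125.9]
orientation: [-3.064, -0.693, 0.001]
ft_force: [0.8, -1.5, -1.0]
width: 59.5
t 18.05 ee [489.3 119.7 125.9] yaw 25.47 tilt z [-0.001 -0.    -1.   ] shift cm [ 0.04 -0.99 -0.41] F [ 0.8 -1.5 -1. ]
tcp cradle [-54.87486784   0.39954667]
```

View pics/s4.png

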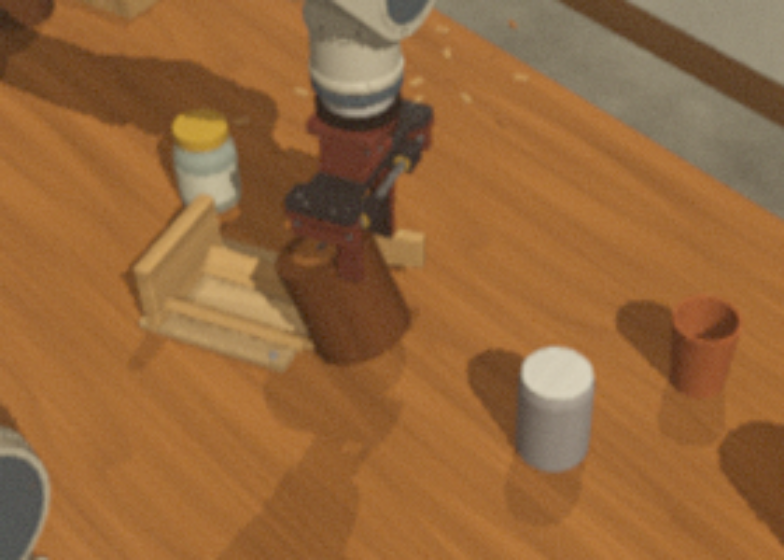

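The side view shows the blank leaning about 28° into the cradle, centred, with the force low. I continue the arc past its balance point.

```bash
python3 -m inch '[{"tx":0,"ty":-0.7,"tz":-0.3,"ax":0,"ay":0,"az":0,"jaw":0.68},{"tx":0,"ty":-0.7,"tz":-0.3,"ax":0,"ay":0,"az":0,"jaw":0.68},{"tx":0,"ty":-0.7,"tz":-0.2,"ax":0,"ay":0,"az":0,"jaw":0.68},{"tx":0,"ty":-0.7,"tz":-0.2,"ax":0,"ay":0,"az":0,"jaw":0.68},{"tx":0,"ty":-0.7,"tz":-0.1,"ax":0,"ay":0,"az":0,"jaw":0.68},{"tx":0,"ty":-0.8,"tz":-0.1,"ax":0,"ay":0,"az":0,"jaw":0.68},{"tx":0,"ty":-0.8,"tz":0,"ax":0,"ay":0,"az":0,"jaw":0.68},{"tx":0,"ty":-0.8,"tz":0,"ax":0,"ay":0,"az":0,"jaw":0.68}]'
python3 - <<'E'
from h import *
goto([*cr(0),138]); print('tcp cradle',tocr(get_obs()['ee_pos']))
im,d=viewer.get_image('side'); W=cloud('side',d); cv2.imwrite('pics/s5.png',cv2.resize(im[80:280,100:380],(784,560))[...,::-1])
for m in masks_of('side','blank'):
    P=W[m['pixels']&(d>0)]; q=(P[:,:2]-O); print(m['score'],m['location'],'x',np.percentile(q@X,[2,98]).round(),'y',np.percentile(q@Y,[2,98]).round(),'z',np.percentile(P[:,2],[2,98]).round())
E
```

```text
t: 19.1
ee_pos: [464.3, 172.8, 137.6]
orientation: [-3.064, -0.691, 0.0]
ft_force: [0.7, -0.6, 0.6]
width: 59.6
t 19.1 ee [464.3 172.8 137.6] yaw 25.43 tilt z [-0.  0. -1.] shift cm [ 0.03  0.38 -0.04] F [ 0.7 -0.6  0.6]
tcp cradle [3.79810679 0.33794435]
0.9 [325.8, 358.8] x [-488. -398.] y [337. 428.] z [  9. 114.]
0.9 [412.3, 261.6] x [-600. -507.] y [ 28. 120.] z [  7. 114.]
0.59 [215.6, 180.8] x [-67.  43.] y [-25.  51.] z [ 43. 142.]
```

View pics/s5.png

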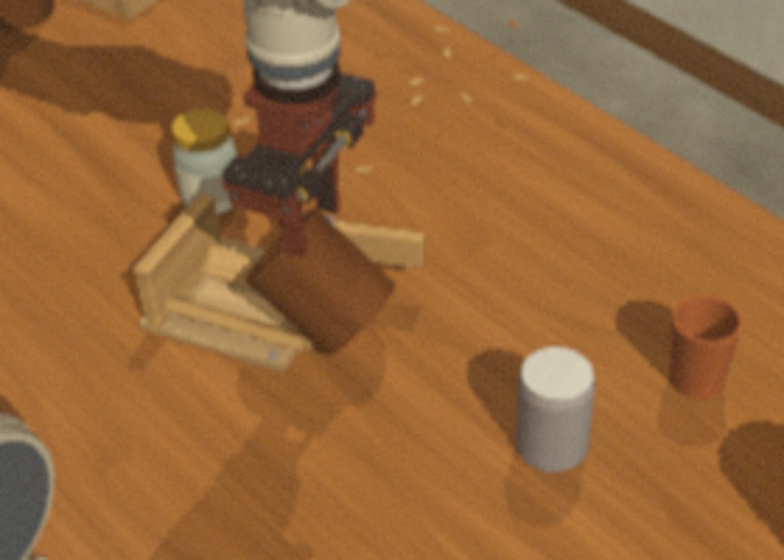

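It is now leaning about 50°. A little more and it will drop in.

```bash
python3 -m inch '[{"tx":0,"ty":-0.8,"tz":0.0,"ax":0,"ay":0,"az":0,"jaw":0.68},{"tx":0,"ty":-0.8,"tz":0.1,"ax":0,"ay":0,"az":0,"jaw":0.68},{"tx":0,"ty":-0.8,"tz":0.1,"ax":0,"ay":0,"az":0,"jaw":0.68},{"tx":0,"ty":-0.8,"tz":0.1,"ax":0,"ay":0,"az":0,"jaw":0.68},{"tx":0,"ty":0,"tz":0,"ax":0,"ay":0,"az":0,"jaw":0.68}]'
cat >> h.py <<'E'
def near():
  for n in ('side','top'):
    im,d=viewer.get_image(n); W=cloud(n,d)
    for m in masks_of(n,'blank'):
        P=W[m['pixels']&(d>0)]; q=(P[:,:2]-O); x=q@X;y=q@Y
        if abs(np.median(x)-30)<150: print(n,round(m['score'],2),np.round(m['location']),'x',np.percentile(x,[2,98]).round(),'y',np.percentile(y,[2,98]).round(),'z',np.percentile(P[:,2],[2,98]).round(),len(P))
  return
E
python3 - <<'E'
from h import *
goto([*cr(0),138]); print('tcp cradle',tocr(get_obs()['ee_pos'])); near()
E
```

```text
t: 19.82
ee_pos: [450.5, 201.7, 134.5]
orientation: [3.064, 0.693, -0.001]
ft_force: [0.3, 0.5, 0.2]
width: 59.6
t 19.825 ee [450.5 201.7 134.5] yaw 25.48 tilt z [-0. -0. -1.] shift cm [ 0.03  3.58 -0.35] F [0.3 0.5 0.2]
tcp cradle [35.78918154  0.44214978]
side 0.84 [205. 179.] x [-24.  85.] y [-44.  51.] z [ 24. 115.] 1650
top 0.69 [219. 222.] x [-22.  16.] y [-42.  48.] z [ 52. 116.] 394
top 0.52 [213. 198.] x [-66. 157.] y [-100.   61.] z [-2. 83.] 226
```

The blank lies in the rails (rear end at x≈-24, top at z≈113). Next I go behind it and push it home by its end face.

```bash
python3 -m inch '[{"tx":0,"ty":4.8,"tz":0,"ax":0,"ay":0,"az":0,"jaw":0.68},{"tx":0,"ty":4.8,"tz":0,"ax":0,"ay":0,"az":0,"jaw":0.68},{"tx":0,"ty":0,"tz":4.2,"ax":0,"ay":0,"az":0,"jaw":0.68},{"tx":0,"ty":0,"tz":4.2,"ax":0,"ay":0,"az":0,"jaw":0.68},{"tx":0,"ty":-0.9,"tz":0,"ax":0,"ay":0,"az":0,"jaw":0.68},{"tx":0,"ty":-0.9,"tz":0,"ax":0,"ay":0,"az":0,"jaw":0.68},{"tx":0,"ty":-0.8,"tz":0,"ax":0,"ay":0,"az":0,"jaw":0.68},{"tx":0,"ty":-0.8,"tz":0,"ax":0,"ay":0,"az":0,"jaw":0.68},{"tx":0,"ty":-0.8,"tz":0,"ax":0,"ay":0,"az":0,"jaw":0.68},{"tx":0,"ty":-0.8,"tz":0,"ax":0,"ay":0,"az":0,"jaw":0.68}]'
python3 - <<'E'
from h import *
goto([*cr(33),50]); print('tcp cradle',tocr(get_obs()['ee_pos'])); near()
E
```

```text
t: 21.28
ee_pos: [472.2, 160.2, 52.5]
orientation: [3.064, 0.692, 0.007]
ft_force: [2.9, -6.9, 0.2]
width: 59.6
t 21.275 ee [472.2 160.2  52.5] yaw 25.47 tilt z [ 0.004  0.    -1.   ] shift cm [-0.13 -4.4   0.24] F [ 2.9 -6.9  0.2]
tcp cradle [-10.99293422  -1.44351015]
side 0.56 [189. 181.] x [  0. 109.] y [-26.  51.] z [ 30. 114.] 968
```

```bash
python3 -m inch '[{"tx":0,"ty":-0.7,"tz":0,"ax":0,"ay":0,"az":0,"jaw":0.68},{"tx":0,"ty":-0.8,"tz":0,"ax":0,"ay":0,"az":0,"jaw":0.68},{"tx":0,"ty":-0.8,"tz":0,"ax":0,"ay":0,"az":0,"jaw":0.68},{"tx":0,"ty":-0.8,"tz":0,"ax":0,"ay":0,"az":0,"jaw":0.68},{"tx":0,"ty":-0.6,"tz":0,"ax":0,"ay":0,"az":0,"jaw":0.68},{"tx":0,"ty":-0.4,"tz":0,"ax":0,"ay":0,"az":0,"jaw":0.68},{"tx":0,"ty":0,"tz":0,"ax":0,"ay":0,"az":0,"jaw":0.68}]'
python3 - <<'E'
from h import *
goto([*cr(35),50]); print('tcp cradle',tocr(get_obs()['ee_pos'])); near()
E
```

```text
t: 22.35
ee_pos: [453.9, 196.8, 51.4]
orientation: [3.064, 0.691, 0.003]
ft_force: [2.0, -3.3, 3.4]
width: 59.8
t 22.35 ee [453.9 196.8  51.4] yaw 25.43 tilt z [ 0.002  0.    -1.   ] shift cm [-0.05 -0.51  0.14] F [ 2.  -3.3  3.4]
tcp cradle [29.92295198 -0.50833657]
side 0.61 [175. 178.] x [ 41. 150.] y [-28.  67.] z [ 29. 136.] 962
```

```bash
python3 -m inch '[{"tx":0,"ty":-0.3,"tz":0,"ax":0,"ay":0,"az":0,"jaw":0.68},{"tx":0,"ty":-0.2,"tz":0,"ax":0,"ay":0,"az":0,"jaw":0.68},{"tx":0,"ty":-0.1,"tz":0,"ax":0,"ay":0,"az":0,"jaw":0.68}]'
python3 -m inch '[{"tx":0,"ty":-0.1,"tz":0,"ax":0,"ay":0,"az":0,"jaw":0.68},{"tx":0,"ty":0,"tz":0,"ax":0,"ay":0,"az":0,"jaw":0.68}]'
python3 - <<'E'
from h import *
goto([*cr(35),50]); print('tcp cradle',tocr(get_obs()['ee_pos']))
E
```

```text
t: 22.92
ee_pos: [452.2, 199.7, 51.0]
orientation: [3.061, 0.691, 0.003]
ft_force: [14.6, -30.7, 2.9]
width: 59.9
t: 23.18
ee_pos: [452.2, 199.6, 51.0]
orientation: [3.061, 0.69, 0.003]
ft_force: [15.2, -31.6, 4.1]
width: 59.9
t 23.175 ee [452.2 199.6  51. ] yaw 25.41 tilt z [ 0.003 -0.003 -1.   ] shift cm [-0.02 -0.18  0.1 ] F [ 15.2 -31.6   4.1]
tcp cradle [33.22919823 -0.24219382]
```

The blank is home: 35 N against the headboard, finger fronts at x≈43–45. Next is the gate. I go over it to its outer side with closed fingers, after working out the arc waypoints.

```bash
python3 -m inch '[{"tx":0,"ty":1,"tz":0,"ax":0,"ay":0,"az":0,"jaw":0.68},{"tx":0,"ty":3.2,"tz":0,"ax":0,"ay":0,"az":0,"jaw":0.3},{"tx":0,"ty":3.2,"tz":0,"ax":0,"ay":0,"az":0,"jaw":0},{"tx":0,"ty":0,"tz":-5.5,"ax":0,"ay":0,"az":0,"jaw":0},{"tx":6.1,"ty":0,"tz":0,"ax":0,"ay":0,"az":0,"jaw":0},{"tx":6.2,"ty":0,"tz":0,"ax":0,"ay":0,"az":0,"jaw":0},{"tx":0,"ty":0,"tz":0,"ax":0,"ay":0,"az":0,"jaw":0}]'
python3 - <<'E'
from h import *
goto([*cr(-38,-123),50]); print('tcp cradle',tocr(get_obs()['ee_pos']))
near()
im,d=viewer.get_image('top'); W=cloud('top',d); q=W[...,:2]-O; x=q@X;y=q@Y; k=(x<20)&(x>-90)&(y<-55)&(y>-130)&(W[...,2]>60)&(W[...,2]<84)
print('gate pts',k.sum()); 
if k.sum()>8: print(cv2.fitLine(np.c_[x[k],y[k]].astype(np.float32),cv2.DIST_HUBER,0,.01,.01).ravel())
cv2.imwrite('pics/t6.png',cv2.resize(im[140:300,120:330],(735,560))[...,::-1])
p=None
for a in (1.75,1.6,1.4,1.2,1.0,.8,.6,.4,.2,.1,0):
    n=np.array([np.cos(a),np.sin(a)]);u=np.array([-n[1],n[0]]);h=10*abs(n[0])+13.5*n[1]
    P=np.array([35,-75])+80*u-(7+h)*n; print(a,P.round(1),'tx,ty',None if p is None else np.round([-(P-p)[1]/10,-(P-p)[0]/10],2)); p=P
E
```

```text
t: 24.05
ee_pos: [596.1, 191.0, 105.9]
orientation: [-3.063, -0.693, -0.005]
ft_force: [-1.0, -0.5, -0.7]
width: 3.0
t 24.05 ee [596.1 191.  105.9] yaw 25.48 tilt z [ 0.003  0.002 -1.   ] shift cm [-0.38  0.19  5.59] F [-1.  -0.5 -0.7]
tcp cradle [ -36.15176931 -126.65044631]
side 0.62 [184. 173.] x [ 44. 150.] y [-32.  51.] z [ 28. 115.] 1623
gate pts 10
[  0.24580409   0.9693195  -64.41609    -92.78721   ]
1.75 [ -39.8 -111. ] tx,ty None
1.6 [-44.4 -98.1] tx,ty [-1.29  0.46]
1.4 [-47.6 -83.1] tx,ty [-1.5   0.32]
1.2 [-48.  -67.6] tx,ty [-1.54  0.04]
1.0 [-45.2 -51.8] tx,ty [-1.59 -0.28]
0.8 [-38.9 -36.2] tx,ty [-1.55 -0.63]
0.6 [-29.1 -21.9] tx,ty [-1.43 -0.98]
0.4 [-15.9  -9.7] tx,ty [-1.22 -1.31]
0.2 [ 0.  -0.5] tx,ty [-0.92 -1.59]
0.1 [8.8 2.8] tx,ty [-0.32 -0.88]
0 [18.  5.] tx,ty [-0.22 -0.92]
```

View pics/t6.png

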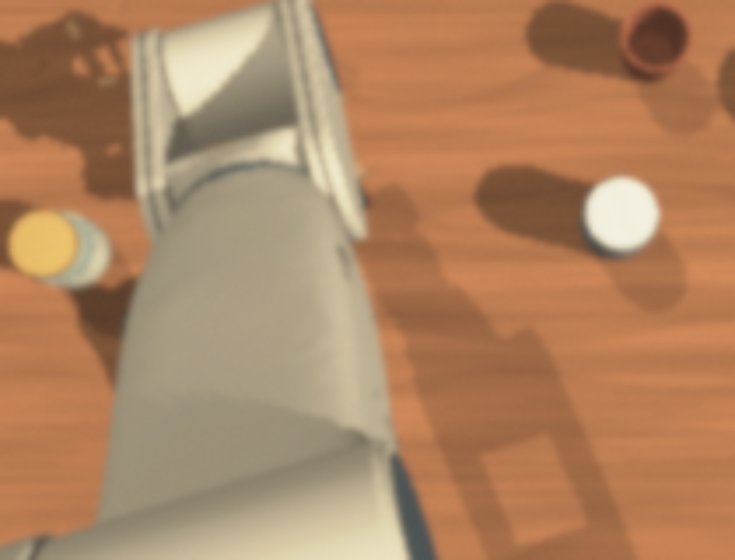

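The top view shows only the arm over the cradle, with the jar, tin and mug undisturbed. Depth points on the gate's end (-64,-93) agree with a gate angle of about 1.75 rad.

```bash
python3 -m inch '[{"tx":0,"ty":0,"tz":2.8,"ax":0,"ay":0,"az":0,"jaw":0},{"tx":0,"ty":0,"tz":2.8,"ax":0,"ay":0,"az":0,"jaw":0},{"tx":-0.8,"ty":0.2,"tz":0,"ax":0,"ay":0,"az":0,"jaw":0},{"tx":-0.76,"ty":0.16,"tz":0,"ax":0,"ay":0,"az":0,"jaw":0},{"tx":-0.65,"ty":0.23,"tz":0,"ax":0,"ay":0,"az":0,"jaw":0},{"tx":-0.65,"ty":0.23,"tz":0,"ax":0,"ay":0,"az":0,"jaw":0},{"tx":-0.75,"ty":0.16,"tz":0,"ax":0,"ay":0,"az":0,"jaw":0},{"tx":-0.75,"ty":0.16,"tz":0,"ax":0,"ay":0,"az":0,"jaw":0}]'
python3 -c "
from h import *
goto([*cr(-48,-67.6),50]); print('tcp cradle',tocr(get_obs()['ee_pos']))"
```

```text
t: 25.3
ee_pos: [558.2, 159.7, 50.0]
orientation: [-3.065, -0.691, -0.001]
ft_force: [0.5, 1.1, 0.9]
width: 0.6
t 25.3 ee [558.2 159.7  50. ] yaw 25.42 tilt z [ 0.001  0.    -1.   ] shift cm [-1.14 -0.02 -0.01] F [0.5 1.1 0.9]
tcp cradle [-48.23909302 -78.98717546]
```

```bash
python3 -m inch '[{"tx":-0.75,"ty":0,"tz":0,"ax":0,"ay":0,"az":0,"jaw":0},{"tx":-0.75,"ty":0,"tz":0,"ax":0,"ay":0,"az":0,"jaw":0}]'
python3 - <<'E'
from h import *
goto([*cr(-48,-67.6),50]); print('tcp cradle',tocr(get_obs()['ee_pos']))
for n in ('side','top'):
    im,d=viewer.get_image(n); W=cloud(n,d); q=W[...,:2]-O; x=q@X;y=q@Y; k=(x<30)&(x>-90)&(y<30)&(y>-100)&(W[...,2]>70)&(W[...,2]<84)
    print(n,k.sum(),np.c_[x[k],y[k],W[...,2][k]][::max(1,k.sum()//12)].round(0).tolist())
im,d=viewer.get_image('wrist'); cv2.imwrite('pics/w7.png',im[...,::-1])
E
```

```text
t: 25.55
ee_pos: [544.4, 153.3, 49.7]
orientation: [3.065, 0.691, 0.0]
ft_force: [0.7, 0.9, -0.1]
width: 0.1
t 25.55 ee [544.4 153.3  49.7] yaw 25.43 tilt z [ 0. -0. -1.] shift cm [ 0.39 -0.01 -0.03] F [ 0.7  0.9 -0.1]
tcp cradle [-48.12490626 -63.72947135]
side 59 [[-56.0, -75.0, 81.0], [-55.0, -58.0, 83.0], [-50.0, -55.0, 80.0], [-57.0, -66.0, 73.0], [-56.0, -61.0, 74.0], [-56.0, -56.0, 74.0], [-58.0, -44.0, 80.0], [-42.0, -38.0, 76.0], [-58.0, -44.0, 76.0], [-49.0, -36.0, 76.0], [-62.0, -36.0, 80.0], [-50.0, -34.0, 75.0], [-64.0, -32.0, 81.0], [-59.0, -29.0, 78.0], [-58.0, -31.0, 72.0]]
top 0 []
```

View pics/w7.png

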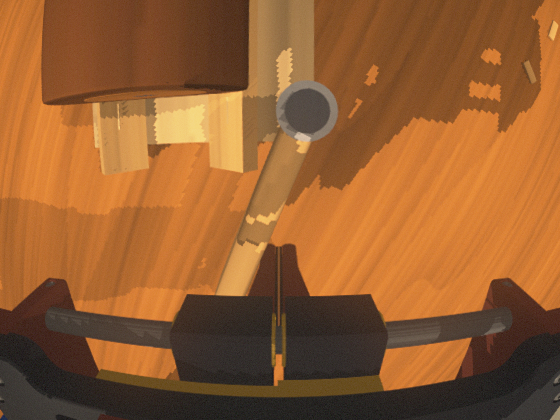

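The wrist view shows the gate following the fingers: post at (305,110), board running down-left to about (225,290). The blank is in its seat at the top left. I continue the arc.

```bash
python3 -m inch '[{"tx":-0.6,"ty":-0.15,"tz":0,"ax":0,"ay":0,"az":0,"jaw":0},{"tx":-0.6,"ty":-0.15,"tz":0,"ax":0,"ay":0,"az":0,"jaw":0},{"tx":-0.77,"ty":-0.31,"tz":0,"ax":0,"ay":0,"az":0,"jaw":0},{"tx":-0.77,"ty":-0.31,"tz":0,"ax":0,"ay":0,"az":0,"jaw":0},{"tx":-0.71,"ty":-0.49,"tz":0,"ax":0,"ay":0,"az":0,"jaw":0},{"tx":-0.71,"ty":-0.49,"tz":0,"ax":0,"ay":0,"az":0,"jaw":0},{"tx":-0.61,"ty":-0.65,"tz":0,"ax":0,"ay":0,"az":0,"jaw":0},{"tx":-0.61,"ty":-0.65,"tz":0,"ax":0,"ay":0,"az":0,"jaw":0},{"tx":-0.46,"ty":-0.8,"tz":0,"ax":0,"ay":0,"az":0,"jaw":0},{"tx":-0.46,"ty":-0.8,"tz":0,"ax":0,"ay":0,"az":0,"jaw":0}]'
python3 -m inch '[{"tx":-0.32,"ty":-0.88,"tz":0,"ax":0,"ay":0,"az":0,"jaw":0},{"tx":-0.1,"ty":-0.5,"tz":0,"ax":0,"ay":0,"az":0,"jaw":0},{"tx":0,"ty":-0.3,"tz":0,"ax":0,"ay":0,"az":0,"jaw":0},{"tx":0,"ty":0,"tz":0,"ax":0,"ay":0,"az":0,"jaw":0}]'
python3 -c "
from h import *
goto([*cr(18,5),50]); print('tcp cradle',tocr(get_obs()['ee_pos']))"
```

```text
t: 26.95
ee_pos: [466.8, 170.2, 49.7]
orientation: [3.065, 0.692, -0.0]
ft_force: [0.5, -0.1, -0.1]
width: 0.4
t: 27.45
ee_pos: [456.0, 182.6, 49.6]
orientation: [3.063, 0.692, -0.001]
ft_force: [0.2, -5.2, 0.9]
width: 0.4
t 27.45 ee [456.  182.6  49.6] yaw 25.46 tilt z [-0.001 -0.001 -1.   ] shift cm [-0.14 -0.18 -0.04] F [ 0.2 -5.2  0.9]
tcp cradle [16.22916948  3.57336118]
```

```bash
python3 -m inch '[{"tx":0,"ty":-0.2,"tz":0,"ax":0,"ay":0,"az":0,"jaw":0},{"tx":0,"ty":0,"tz":0,"ax":0,"ay":0,"az":0,"jaw":0}]'
python3 -m inch '[{"tx":0,"ty":-0.2,"tz":0,"ax":0,"ay":0,"az":0,"jaw":0},{"tx":0,"ty":0,"tz":0,"ax":0,"ay":0,"az":0,"jaw":0}]'
python3 -c "
from h import *
print('tcp cradle',tocr(get_obs()['ee_pos']))"
```

```text
t: 27.7
ee_pos: [455.9, 182.9, 49.6]
orientation: [3.061, 0.693, -0.001]
ft_force: [5.1, -16.6, 1.5]
width: 0.2
t: 27.95
ee_pos: [455.8, 183.2, 49.7]
orientation: [3.059, 0.693, 0.0]
ft_force: [10.7, -30.4, 0.7]
width: 0.7
tcp cradle [16.84042063  3.554466  ]
```

That is a hard stop, so the gate is shut. I back off and check.

```bash
python3 -m inch '[{"tx":0,"ty":1,"tz":0,"ax":0,"ay":0,"az":0,"jaw":0},{"tx":0,"ty":4,"tz":0,"ax":0,"ay":0,"az":0,"jaw":0},{"tx":0,"ty":4,"tz":-2,"ax":0,"ay":0,"az":0,"jaw":0},{"tx":0,"ty":0,"tz":-6,"ax":0,"ay":0,"az":0,"jaw":0},{"tx":0,"ty":0,"tz":-6,"ax":0,"ay":0,"az":0,"jaw":0},{"tx":-5,"ty":3,"tz":0,"ax":0,"ay":0,"az":0,"jaw":0},{"tx":-5,"ty":3,"tz":0,"ax":0,"ay":0,"az":0,"jaw":0},{"tx":0,"ty":5.5,"tz":0,"ax":0,"ay":0,"az":0,"jaw":0},{"tx":0,"ty":5.5,"tz":0,"ax":0,"ay":0,"az":0,"jaw":0},{"tx":0,"ty":0,"tz":0,"ax":0,"ay":0,"az":0,"jaw":0}]'
python3 - <<'E'
from h import *
near(); V=[]
for n in ('side','top'):
    im,d=viewer.get_image(n); W=cloud(n,d); q=W[...,:2]-O; x=q@X;y=q@Y;z=W[...,2]
    k=(x<44)&(x>-70)&(y<45)&(y>-62)&(z>70)&(z<84)
    if k.sum()>8: print(n,'gate',k.sum(),'x',np.percentile(x[k],[3,50,97]).round(1),'y',np.percentile(y[k],[3,97]).round(1),cv2.fitLine(np.c_[x[k],y[k]].astype(np.float32),cv2.DIST_HUBER,0,.01,.01).ravel().round(3))
    k=(x>0)&(x<165)&(abs(y)<52)&(z>100)&(z<118)
    if k.sum()>8: print('blank top x',np.percentile(x[k],[1,99]).round(1),'y line',np.median(y[k]).round(1),'zmax',np.percentile(z[k],95).round(1))
    for th in('jar','mug','tin'):
        for m in masks_of(n,th)[:1]:
            P=W[m['pixels']&(d>0)]; zt=np.percentile(P[:,2],95); T=P[P[:,2]>zt-6]; print(n,th,round(m['score'],2),((T[:,:2].max(0)+T[:,:2].min(0))/2).round(),zt.round())
    V.append(cv2.resize(im[130:270,100:240] if n=='side' else im[160:300,120:260],(390,390)))
cv2.imwrite('pics/f.png',np.hstack(V)[...,::-1])
E
```

```text
t: 29.2
ee_pos: [477.4, -93.7, 189.9]
orientation: [3.065, 0.685, 0.002]
ft_force: [-0.2, -0.4, -0.6]
width: 0.6
side 0.64 [183. 172.] x [ 44. 154.] y [-33.  51.] z [ 31. 115.] 1520
top 0.85 [189. 236.] x [ 46. 151.] y [-47.  47.] z [ 65. 114.] 1129
top 0.38 [203. 222.] x [25. 42.] y [-71.  28.] z [47. 83.] 175
side gate 174 x [27.1 32.9 43.6] y [-60.3  32.9] [ 2.0000e-03  1.0000e+00  3.2891e+01 -9.3890e+00]
blank top x [ 44.5 154. ] y line 11.5 zmax 114.8
side jar 0.64 [505. 430.] 103.0
side mug 0.64 [ 699. -129.] 86.0
side tin 0.7 [532. -94.] 103.0
top gate 128 x [28.9 35.3 42. ] y [-59.9  27.5] [ 4.0000e-03 -1.0000e+00  3.5249e+01 -1.4755e+01]
blank top x [ 46.  154.1] y line 1.0 zmax 113.7
top jar 0.68 [507. 432.] 103.0
top mug 0.59 [ 701. -127.] 86.0
```

View pics/f.png

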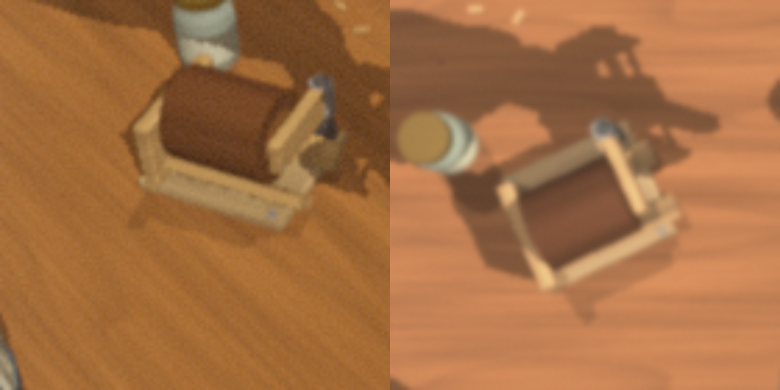

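```bash
python3 -c "
from h import *
print(ctrl.close_job())"
```

```text
the job is handed in; nothing more can be done
None
```

I slid the dark-wood blank past the tin, tipped it into the cradle, pushed it home and swung the gate shut. I handed the job in after about 30 s of robot time; no verdict is reported.

**Last checks:**
- **Blank:** it lies on the rails from about cradle x 45 to 154 mm (target 45 to 155), its top at about 114 mm. It is centred within about 1 mm in the top view. The side camera put its top line at y 11.5 mm, which I took to be its one-sided view.
- **Gate:** its line is within about 0.004 rad of shut, pressed to a hard stop.
- **Jar, mug and tin:** all three stand within about 2 mm of their first measured places. In the last top view the network did not report the tin, so that reading comes from the side camera only.
- **Arm:** it is clear of everything, with no force on the tool.

**What went wrong on the way:** the first tipping push jammed against the blank's rising wall, and the wrist read about 100 N (limit 120 N). I backed it off at once and finished the tip by lifting along the arc.

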